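Cock the sprung arm of a blood-smear maker

TASK

Make the blood-smear maker ready for its next slide: draw its sprung arm back by the upright post until it has passed the nose of the catch, then let the arm come to rest hooked on the catch and leave it cocked, touching nothing. The catch is clamped at a place in its slot that is not measured, so find it by feel: do not drive the arm hard into the rubber buffer just behind the catch, never let the arm snap back, and leave the bottles and jar around it standing.

Things in the scene. Friction and masses are not known exactly. Their poses are not given: they have to be found in the camera images.
- pivot (a point): Point on the arm's upright pivot axis, 46 mm above the table. The smear maker is a grey base plate, 245 x 215 mm, 12 mm thick, fixed to the table. The point's z is up, and its -x axis runs from the pivot to the middle of the catch's slot. Everything on the machine but the post is lower than 63 mm; the bar of the arm has its top at 50 mm.
- post (a point): Upright round black post on the steel arm, by which the arm is drawn: 16 mm in diameter, 110 mm from the pivot axis, from 50 to 105 mm above the table. The point lies on the post's axis, 88 mm above the table, and moves with the arm; its -x axis points from the pivot along the arm.
- swing (a joint): Angle of the arm about its pivot, rad: 0 at rest, grows as it is drawn back (anticlockwise from above); at 0.6 the arm lies along the -x axis of point pivot. A spring pulls it to 0: felt at the post about 4.4 N at 0, 10 N at 0.6. Under its end, 145 mm from the pivot, an 8 mm toe pin points down. Hooked, it rests somewhere from 0.47 to 0.70, different each time, not measured.
- catch_slot (a point): Middle of the slot, on the toe's path, 28 mm above the table; the brass catch lever is clamped up to 15 mm to either side. Riding its ramp adds 1 to 2 N at the post; then it clicks in behind the toe. 4 mm (toe) later a rubber buffer adds 5 N per mm of post travel: 3 N above the spring means the catch is passed; over 15 N above it is too hard.
- plate_edge (a point): Middle of the base plate's top edge nearest the catch, whose brass tail points to it. Let forward, the arm lands on the catch, which takes over the load within about 2 mm of post travel. It is a hair trigger: it fires if the arm drops on it from 3 mm or more, is pushed forward with more than about 3 N, or if its tail is touched. A finger standing only on the rest side of the post can ease off without pushing.
- reagent_center (a point): Centre of a white bottle, 42 mm in diameter and 75 mm high, standing beside the smear maker: leave it standing.
- diluent_center (a point): Centre of a white bottle, 34 mm in diameter and 55 mm high, standing beside the smear maker: leave it standing.
- stain_center (a point): Centre of an amber jar, 48 mm in diameter and 85 mm high, standing on the other side of the smear maker: leave it standing.

How it is judged (in metres and radians):
On the way:
1. the arm is drawn back by the robot (value of joint swing above 0.44 rad and contact force between the fingers and anything else above 1 N), for 0.1 s.
At the end, for the whole second after the job is handed in: the arm stands cocked and still on its catch (arm angle between 0.44 and 0.74 rad, under 0.1 rad/s) with nothing holding it, and the two bottles and the jar stand upright (within 0.2 rad) (value of joint swing between 0.44 and 0.74 rad and velocity of joint swing between -0.1 and 0.1 rad/s and angle between each of reagent_center, diluent_center, stain_center's own z axis and vertical below 0.2 rad); the robot touches nothing.
It fails at once if the arm snaps back (faster than 6 rad/s towards rest) (velocity of joint swing below -6 rad/s).
It fails at once if the arm's toe is pressed into the rubber buffer with more than 12 N (contact force between toe_pin and rubber_buffer above 12 N).
It fails at once if a bottle or the jar is knocked over (angle between any of reagent_center, diluent_center, stain_center's own z axis and vertical above 0.6 rad).
It also fails if it takes over 61 s, if anything falls off the work surface, if the arm or the gripper's body presses on something with over 40 N, if the wrist force passes 120 N, or if a joint passes its speed limit or range.

ROBOT

A 6-joint arm with a two-finger parallel gripper is mounted at the origin on the work surface. World frame = base frame: x ahead of the robot, y to its left, z up, the work surface at z = 0. Lengths are in mm, angles in degrees, forces in N, time in s.
With the tool pointing down it reaches from about 300 to 850 mm from the base axis. Payload 4.2 kg.
Tool frame: the origin (TCP) lies between the finger pads; the fingertips stand 11 mm ahead of it and the grasp point (between the pads) lies 8 mm behind it (env.tips_ahead is the distance from the TCP to the fingertips, in mm); z points along the fingers, y is the line along which they close (so a half turn about z gives the same grasp; the last joint's range is limited). The gripper opens to 91 mm and grips with 3 to 60 N. Pads are 32 mm wide; open, the fingers measure 118 mm over their backs; the gripper's body (76 mm by 178 mm) begins 60 mm behind the grasp point.
Start: joints at [-70.187, 18.312, 89.639, -0, 72.044, -1.146], TCP at [205.679, -536.971, 224.976] pointing down, gripper open.
Joint ranges: [-177.97, 177.97], [-48.28, 115.42], [12.27, 149.76], [-77.06, 257.06], [2.81, 150.46], [-146.56, 146.56]. Speed limits (degrees/s): [147.25, 147.25, 180, 180, 180, 180].

INTERFACE

Orientations are given as [roll, pitch, yaw] about the fixed x, y, z axes, in that order (R = Rz(yaw) Ry(pitch) Rx(roll)).
In Python, from workcell import env, cams gives the robot as it stands.
- The arm moves only by the tool step_arm, never from a script. Its arguments are lists of equal length, an entry for each row: "linear": the shift along the tool's x, y, z in units of 30 cm (1.0 is 30 cm), a list of three; "turn": the turn about the tool's z in units of 360 degrees (1.0 is 360 degrees). In form: {"linear": [[tx, ty, tz], ...], "turn": [turn, ...]}. A call has 1 to 20 rows; each row is the pose to reach, as a shift and turn from the pose commanded when the call began, along the tool's axes at that moment, turning the shorter way round; what a row does not reach only later rows make up. A row lasts 1/8 s, in which the tool goes at most 62.5 mm and 10.7 degrees, less where a joint would pass 70% of its speed; a pose out of reach is approached as far as the arm can. A call with a number of a shift or a turn outside -1 to 1 is refused whole. A call with a gripper value outside its range is refused whole. "fingers" is the closure, from -1 (fully open) to 1 (shut), so that 0 is half open, set as the call begins (left out, the last holds). The fingers move at their own pace and stop on an object; "force" is the grip in N (left out, the last holds). Time passes only in rows, so rows that repeat a pose let the fingers close. It gives the time, the measured TCP pose, the force, the opening and the grip force at its end, in the units of the state.
- env.state(): the state, without advancing time (a new reading comes with each control period).
- cams.grab_frame(name): name is "scene" or "top" or "wrist"; returns a dict with "color" (420x560x3 uint8, blue, green, red), "fx", "fy", "cx", "cy" (pixels), "dist" ([k1, k2, p1, p2, k3] as OpenCV has them; the pictures are not rectified), "extrinsics" (4x4, takes a point from camera to world coordinates); the wrist camera has in their place "tool_from_camera" (4x4, takes a point from camera to tool coordinates, whose origin is the TCP and whose axes are the flange's). Camera axes: x right, y down, z forward; pixel columns grow to the right and rows downward; lengths in mm; the calibration is good to about 2 mm. A picture is of the moment at which its call begins: read the wrist's pose just before it. There is no depth.
- env.job_done(): hands the job in; it is judged then, once.
The state is a dict: "time_s": time; "qpos": joint angles; "qvel": joint speeds; "effort": joint torques, N m; "ee_pos": TCP position; "ee_rot": TCP orientation; "force": force on the tool from outside, world axes, zero at the start; "torque": the same for the moment, N m; "gripper_width": finger opening in mm; "gripper_force": force on a finger pad.
Only numpy, scipy, OpenCV 4.12 (cv2) and the standard library are available. Lean on these libraries where they do the work, as an engineer would, in place of code of your own. Each camera call takes 0.05 s, during which the arm holds its last target. There are 200 camera calls.

## Working session

There is one attempt and no reset: what is moved stays moved. The work goes in short steps, Python scripts to look and compute and a tool call to move; the robot and the scene stay as the last step left them, time stands still between calls to the robot, and variables do not carry over. Pictures are saved under pics/ and viewed, at most 10 in all, crops included, and the job is handed in when it is done.

Besides the shell and the picture viewer there is one more tool, called after "Request:" as name([rows], argument=value, ...), one row to a line, values as JSON. step_arm: Moves the arm, as the interface text tells. Its arguments: {"type":"object","properties":{"linear":{"type":"array"},"turn":{"type":"array"},"fingers":{"type":"number"},"force":{"type":"number"}},"required":["linear","turn"]}

```bash
mkdir -p pics
python3 - <<'E'
from workcell import env,cams
import cv2,numpy as np
s=env.state();print(s)
for n in("scene","top"):
    f=cams.grab_frame(n);cv2.imwrite(f"pics/{n}0.png",f["color"]);print(n,f["fx"],f["fy"],f["cx"],f["cy"],f["dist"],np.round(f["extrinsics"],3).tolist())
E
```

```text
{'time_s': 0.0, 'qpos': array([-7.01862273e+01,  1.83507417e+01,  8.97079411e+01,  2.97594518e-05,
        7.20429253e+01, -1.14714768e+00]), 'qvel': array([ 0.11196375, -0.09278191,  0.08325074, -0.0374348 ,  0.09527392,
        0.07217024]), 'effort': array([-2.48767858e-03, -4.12463057e+01, -2.31977248e+01,  7.25401123e-02,
        4.58456366e-02, -1.48232430e-04]), 'ee_pos': array([ 205.51661972, -536.48674586,  224.11887745]), 'ee_rot': array([-1.79898413e+02, -2.06249601e-03,  2.09609093e+01]), 'force': array([-0.23997432,  0.02591086, -0.05089694]), 'torque': array([ 0.00361166,  0.04152848, -0.00418032]), 'gripper_force': 0.0, 'gripper_width': 91.2573604877323}
scene 443.8121717301435 443.8121717301435 282.7805733877481 213.06500685534908 [-0.04473634  0.          0.          0.          0.        ] [[0.156, 0.64, -0.752, 1223.223], [0.988, -0.091, 0.128, -54.172], [0.013, -0.763, -0.646, 568.983], [0.0, 0.0, 0.0, 1.0]]
top 493.8155312363541 493.8155312363541 282.2763359708677 207.93929423953037 [-0.00133699  0.          0.          0.          0.        ] [[0.018, -0.988, 0.151, 476.166], [-1.0, -0.022, -0.02, 41.775], [0.023, -0.15, -0.988, 1057.985], [0.0, 0.0, 0.0, 1.0]]
```

View pics/top0.png

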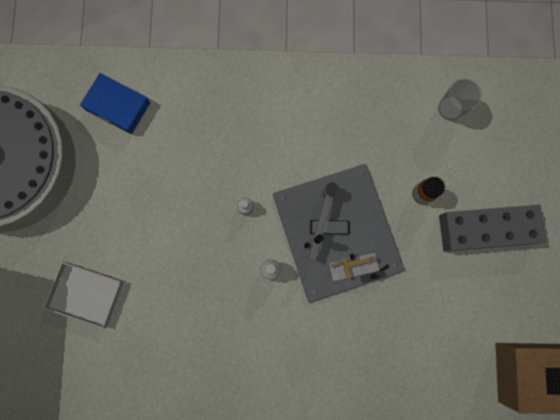

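View pics/scene0.png

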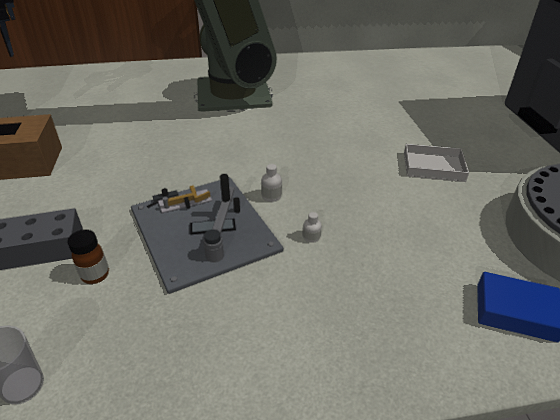

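The top view shows the pivot near (332,189), the post near (319,239), the brass catch near (350,267), bottles at (245,206) and (270,270), and the jar at (431,189). In the scene view the post top is near (224,178). I'll enlarge both.

Run:
```python
import cv2,numpy as np
a=cv2.imread("pics/top0.png")[160:310,265:415];b=cv2.imread("pics/scene0.png")[165:295,130:290]
a=cv2.resize(a,(400*1,400),interpolation=cv2.INTER_CUBIC);b=cv2.resize(b,None,fx=2.5,fy=2.5,interpolation=cv2.INTER_CUBIC)
b=cv2.copyMakeBorder(b,0,400-b.shape[0],0,0,cv2.BORDER_CONSTANT)
im=np.hstack([a,b]);im=np.clip(im*1.8,0,255).astype(np.uint8)
cv2.imwrite("pics/crop.png",im);print(im.shape)
```

```text
(400, 800, 3)
```

View pics/crop.png

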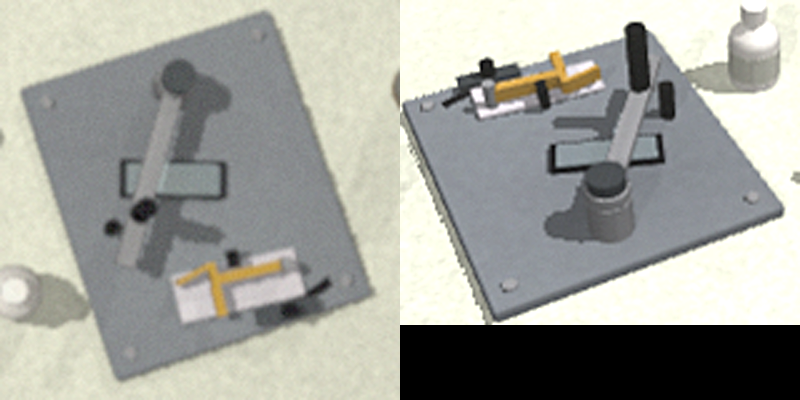

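The crop gives the pivot cap at crop (178,76), the post top at (144,210) and the plate corners. In the scene half the post top is at (636,27) and the cap at (607,178).

```bash
cat > h.py <<'E'
import numpy as np,cv2,pickle
from workcell import env,cams
def ray(f,uv):
    K=np.array([[f["fx"],0,f["cx"]],[0,f["fy"],f["cy"]],[0,0,1]])
    n=cv2.undistortPoints(np.array([[uv]],float),K,np.array(f["dist"]))[0,0]
    E=np.array(f["extrinsics"]);d=E[:3,:3]@[n[0],n[1],1];return E[:3,3],d/np.linalg.norm(d)
def plane(f,uv,z):
    o,d=ray(f,uv);return o+d*(z-o[2])/d[2]
def tri(rs):
    A=sum(np.eye(3)-np.outer(d,d) for o,d in rs);b=sum((np.eye(3)-np.outer(d,d))@o for o,d in rs);return np.linalg.solve(A,b)
E
python3 - <<'E'
from h import *
np.set_printoptions(precision=1,suppress=True)
t=cams.grab_frame("top");s=cams.grab_frame("scene")
T=lambda u,v:(265+u/2.667,160+v/2.667)
S=lambda u,v:(130+(u-400)/2.5,165+v/2.5)
P=plane(t,T(144,208),105);P2=plane(s,S(636,27),105);print("post",P,P2,tri([ray(t,T(144,208)),ray(s,S(636,27))]))
V=plane(t,T(179,75),61);V2=plane(s,S(607,176),61);print("piv",V,V2,tri([ray(t,T(179,75)),ray(s,S(607,176))]))
c=[plane(t,T(*q),12) for q in((268,12),(22,92),(120,378),(373,293))]
print("corners",np.array(c));print([np.linalg.norm(c[i]-c[i-1]) for i in range(4)])
for n,p,z in(("reag/left",(245,204),55),("b2",(269,267),75),("jar",(432,186),85)):print(n,plane(t,p,z))
print("dist",np.linalg.norm((P-V)[:2]),"armdir",np.degrees(np.arctan2(*(P-V)[1::-1])))
print("catch L,nose,R,tail",[plane(t,T(*q),30) for q in((180,282),(213,268),(280,266),(222,313))])
E
```

```text
post [564.2 -49.7 105. ] [566.  -49.9 105. ] [564.3 -49.9 103.8]
piv [671.8 -80.3  61. ] [672.1 -78.4  61. ] [671.8 -79.4  60.9]
corners [[ 735.5 -159.1   12. ]
 [ 664.5   40.6   12. ]
 [ 439.1  -40.8   12. ]
 [ 508.9 -241.1   12. ]]
[np.float64(240.9556288624815), np.float64(211.9152912018506), np.float64(239.64509063200217), np.float64(212.0880367506503)]
reag/left [635.7  98.2  55. ]
b2 [507.5  46.   75. ]
jar [ 676.  -279.8   85. ]
dist 111.84930372763348 armdir 164.13194348220267
catch L,nose,R,tail [array([514. , -85.4,  30. ]), array([ 525.3, -111.2,   30. ]), array([ 527.9, -163.6,   30. ]), array([ 490.7, -118.1,   30. ])]
```

Request:
step_arm([
  [0.05,-0.03,0],
  [0.15,-0.1,0],
  [0.28,-0.2,0],
  [0.42,-0.3,0],
  [0.56,-0.4,0],
  [0.7,-0.5,0],
  [0.8,-0.57,0],
  [0.85,-0.6,0],
], turn=[0,0,0,0,0,0,0,0], fingers=1, force=20)

```text
time_s: 1.2
ee_pos: [380.1, -275.4, 225.1]
ee_rot: [-180.0, -0.0, 21.1]
force: [0.5, -0.6, 0.2]
gripper_width: 13.7
gripper_force: 0.0
```

Request:
step_arm([
  [0.05,-0.03,0],
  [0.15,-0.1,0],
  [0.28,-0.2,0],
  [0.42,-0.3,0],
  [0.56,-0.4,0],
  [0.7,-0.5,0],
  [0.8,-0.57,0],
  [0.85,-0.61,0],
  [0.85,-0.61,0],
  [0.85,-0.61,0],
], turn=[0,0,0,0,0,0,0,0,0,0])

```text
time_s: 2.45
ee_pos: [551.4, -16.7, 224.9]
ee_rot: [180.0, 0.1, 20.9]
force: [0.9, 0.1, -0.0]
gripper_width: 0.3
gripper_force: 0.0
```

Run:
```python
from h import *
s=env.state();print(s["time_s"],s["ee_pos"],s["ee_rot"],s["force"],s["gripper_width"])
f=cams.grab_frame("wrist");im=f["color"];cv2.imwrite("pics/w1.png",np.clip(im*1.6,0,255).astype(np.uint8))
print({k:(np.round(v,3).tolist() if k!="color" else 0) for k,v in f.items() if k!="color"})
pickle.dump((s,f),open("w1.pkl","wb"))
```

```text
2.45 [551.39647516 -16.71480137 224.88925924] [1.79976218e+02 5.61573651e-02 2.08910295e+01] [ 0.91640696  0.06067839 -0.00470696] 0.33473789381442637
{'fx': 376.293, 'fy': 376.293, 'cx': 276.183, 'cy': 214.245, 'dist': [0.008, 0.0, 0.0, 0.0, 0.0], 'tool_from_camera': [[0.001, -0.961, -0.275, 77.319], [1.0, 0.001, 0.0, 0.813], [0.0, -0.275, 0.961, -160.129], [0.0, 0.0, 0.0, 1.0]]}
```

View pics/w1.png

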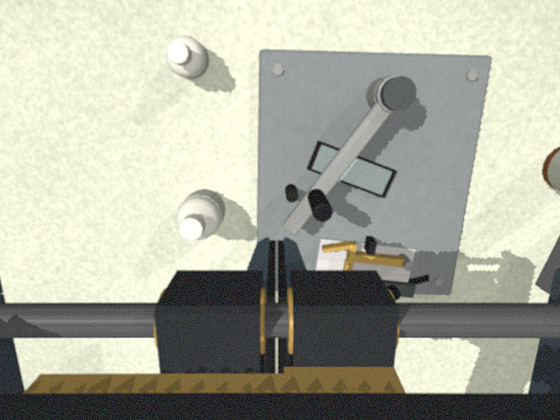

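The wrist view shows the post top at about (323,209), the pivot cap at (402,92), and the closed fingers at the bottom centre. The plate edges run nearly vertical in the picture.

Run:
```python
from h import *
from scipy.spatial.transform import Rotation as R
s,f=pickle.load(open("w1.pkl","rb"))
W=np.eye(4);W[:3,:3]=R.from_euler("xyz",s["ee_rot"],degrees=True).as_matrix();W[:3,3]=s["ee_pos"]
f["extrinsics"]=W@np.array(f["tool_from_camera"])
for n,p,z in(("post",(323,209),105),("postbot",(314,197),55),("piv",(401,92),61),("b2",(196,226),75),("e1",(261,52),12),("e2",(257,280),12),("r1",(490,57),12),("r2",(455,295),12)):
    q=plane(f,p,z);print(n,q.round(1),(W[:3,:3].T@(q-W[:3,3])).round(1))
```

```text
post [565.9 -50.8 105. ] [  1.5  36.9 119.9]
postbot [562.9 -49.7  55. ] [ -0.9  34.9 169.9]
piv [670.9 -81.3  61. ] [ 88.8 102.9 163.8]
b2 [506.4  39.3  75. ] [-22.  -68.4 149.9]
e1 [663.6  40.1  12. ] [125.3 -13.2 212.8]
e2 [447.4 -35.2  12. ] [-103.6  -19.9  213. ]
r1 [ 734.4 -157.7   12. ] [120.9 196.9 212.9]
r2 [ 508.2 -244.2   12. ] [-121.3  197.   213.1]
```

Request:
step_arm([
  [-0.01,0,0.05],
  [-0.02,0,0.15],
  [-0.03,0,0.27],
  [-0.03,0,0.38],
  [-0.03,0,0.45],
  [-0.03,0,0.48],
  [-0.03,0,0.48],
  [-0.03,0,0.48],
  [-0.03,0.01,0.48],
  [-0.03,0.02,0.48],
  [-0.03,0.03,0.48],
  [-0.03,0.03,0.48],
], turn=[0,0,0,0,0,0,0,0,0,0,0,0])

```text
time_s: 4.0
ee_pos: [547.0, -27.4, 81.0]
ee_rot: [180.0, -0.0, 20.9]
force: [0.8, -0.7, -0.1]
gripper_width: 0.4
gripper_force: 0.0
```

Request:
step_arm([
  [0,0.007,0],
  [0,0.014,0],
  [0,0.021,0],
  [0,0.028,0],
  [0,0.035,0],
  [0,0.035,0],
], turn=[0,0,0,0,0,0])

```text
time_s: 4.75
ee_pos: [549.6, -35.9, 80.8]
ee_rot: [-179.8, 0.1, 20.9]
force: [-2.6, 5.3, 2.8]
gripper_width: 0.5
gripper_force: 3.0
```

Request:
step_arm([
  [-0.005,0.012,0],
  [-0.01,0.025,0],
  [-0.015,0.04,0],
  [-0.02,0.055,0],
  [-0.024,0.07,0],
  [-0.027,0.085,0],
  [-0.029,0.1,0],
  [-0.03,0.112,0],
  [-0.031,0.12,0],
  [-0.031,0.12,0],
  [-0.031,0.12,0],
], turn=[0,0,0,0,0,0,0,0,0,0,0])

```text
time_s: 6.12
ee_pos: [548.6, -71.7, 79.3]
ee_rot: [-179.5, 0.7, 20.9]
force: [-11.6, 7.3, 3.0]
gripper_width: 0.2
gripper_force: 5.4
```

```bash
cat > chk.py <<'E'
from h import *
s=env.state();d=s["ee_pos"]-np.array([551.4,-16.7,0]);F=s["force"]-np.array([.8,-.7,0])
y=np.array([.357,-.934]);x=np.array([.934,.357]);Y=d[:2]@y
a=lambda Y:.64-np.arcsin((103-Y-21.5)/110)
print(s["time_s"],"X %.1f Y %.1f sw~%.3f Fpush %.2f Fx %.2f"%(d[:2]@x,Y,a(Y),-F[:2]@y,F[:2]@x),s["ee_pos"],s["force"])
E
python3 - <<'E'
from chk import *
for n in("top",):
    f=cams.grab_frame(n);g=f["color"][150:320,260:420];g=cv2.resize(g,None,fx=3,fy=3,interpolation=cv2.INTER_CUBIC);cv2.imwrite("pics/t2.png",np.clip(g*1.8,0,255).astype(np.uint8))
f=cams.grab_frame("scene");g=f["color"][140:300,110:310];g=cv2.resize(g,None,fx=3,fy=3,interpolation=cv2.INTER_CUBIC);cv2.imwrite("pics/s2.png",np.clip(g*1.8,0,255).astype(np.uint8))
E
```

```text
6.125 X -22.2 Y 50.3 sw~0.353 Fpush 11.93 Fx -8.73 [548.61932041 -71.67013545  79.33231515] [-11.61696825   7.32499194   3.01442503]
```

View pics/s2.png

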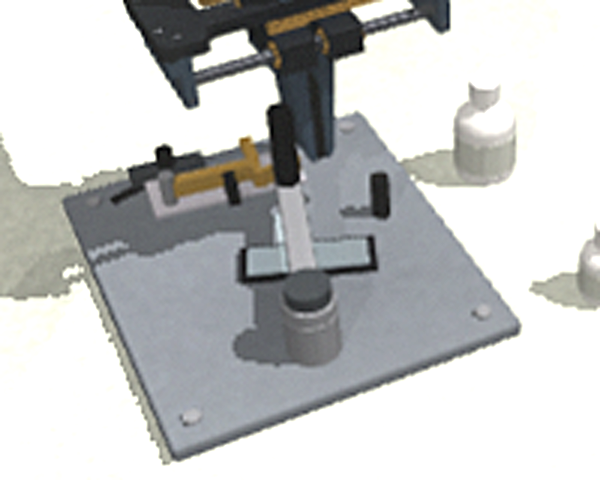

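The scene view shows the finger pushing the post at about (283,145) of the crop, with the arm partly drawn. There is a notable side force, so I'll check where the post sits on the finger.

Run:
```python
from h import *
f=cams.grab_frame("wrist");g=f["color"][130:300,180:400];g=cv2.resize(g,None,fx=3.5,fy=3.5,interpolation=cv2.INTER_CUBIC);cv2.imwrite("pics/w2.png",np.clip(g*2.5,0,255).astype(np.uint8))
s=env.state();pickle.dump((s,f),open("w2.pkl","wb"))
```

```text
(no output)
```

View pics/w2.png

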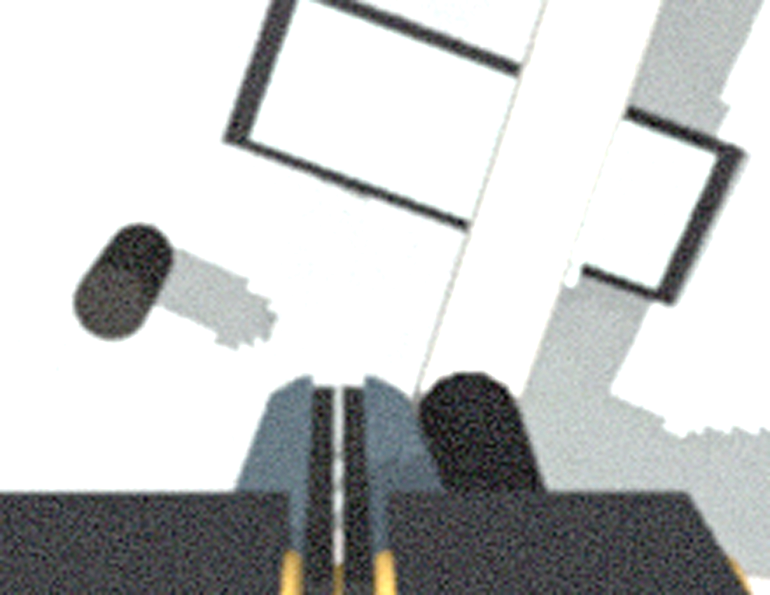

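The wrist view shows the post on the front-right of the finger, where the tip appears chamfered. I'll shift the finger toward +x so the post bears on the flat.

Request:
step_arm([
  [0.006,0,0],
  [0.012,0,0],
  [0.018,0,0],
  [0.024,0,0],
  [0.024,0,0],
  [0.024,0,0],
], turn=[0,0,0,0,0,0])

```text
time_s: 7.02
ee_pos: [554.9, -68.9, 78.8]
ee_rot: [-179.4, 0.7, 20.9]
force: [-11.0, 6.7, 0.3]
gripper_width: 0.6
gripper_force: 5.3
```

```bash
python3 chk.py
```

```text
7.025 X -15.4 Y 50.0 sw~0.350 Fpush 11.16 Fx -8.36 [554.88750348 -68.92887481  78.84597221] [-10.99304983   6.74142349   0.27749327]
```

Request:
step_arm([
  [-0.004,0.004,0],
  [-0.008,0.009,0],
  [-0.012,0.014,0],
  [-0.014,0.019,0],
  [-0.016,0.024,0],
  [-0.016,0.024,0],
], turn=[0,0,0,0,0,0])

```text
time_s: 7.78
ee_pos: [555.2, -77.2, 79.0]
ee_rot: [-179.5, 0.5, 20.9]
force: [-6.4, 8.5, -2.6]
gripper_width: 0.8
gripper_force: 4.9
```

Request:
step_arm([
  [0,0.003,0],
  [0,0.006,0],
  [0,0.01,0],
  [0,0.01,0],
], turn=[0,0,0,0])

```text
time_s: 8.28
ee_pos: [555.5, -80.0, 78.9]
ee_rot: [-179.5, 0.6, 20.9]
force: [-7.5, 9.0, -1.8]
gripper_width: 0.4
gripper_force: 5.0
```

```bash
python3 chk.py
```

```text
8.275 X -18.8 Y 60.6 sw~0.449 Fpush 12.01 Fx -4.26 [555.48797018 -80.02161498  78.90969416] [-7.46996618  8.99701977 -1.82127294]
```

Request:
step_arm([
  [0,0.003,0],
  [-0.002,0.006,0],
  [-0.002,0.006,0],
  [-0.002,0.006,0],
], turn=[0,0,0,0])

```text
time_s: 8.78
ee_pos: [555.7, -81.9, 78.9]
ee_rot: [-179.5, 0.5, 20.9]
force: [-8.1, 7.4, -1.7]
gripper_width: 0.7
gripper_force: 4.9
```

```bash
python3 chk.py
```

```text
8.775 X -19.2 Y 62.5 sw~0.466 Fpush 10.76 Fx -5.38 [555.73558122 -81.91971956  78.93454163] [-8.07126233  7.43379822 -1.71777449]
```

Request:
step_arm([
  [0,0.003,0],
  [-0.002,0.006,0],
  [-0.002,0.006,0],
  [-0.002,0.006,0],
], turn=[0,0,0,0])

```text
time_s: 9.28
ee_pos: [556.0, -83.9, 78.9]
ee_rot: [-179.5, 0.5, 20.9]
force: [-6.8, 7.1, -1.8]
gripper_width: 0.6
gripper_force: 4.6
```

```bash
python3 chk.py
```

```text
9.275 X -19.7 Y 64.4 sw~0.484 Fpush 10.01 Fx -4.34 [555.98057228 -83.94869036  78.93109825] [-6.83076147  7.09905219 -1.76347677]
```

Request:
step_arm([
  [0,0.003,0],
  [-0.001,0.005,0],
  [-0.001,0.005,0],
  [-0.001,0.005,0],
], turn=[0,0,0,0])

```text
time_s: 9.78
ee_pos: [557.5, -86.5, 79.4]
ee_rot: [-179.7, 0.4, 20.9]
force: [-5.9, 4.8, -2.1]
gripper_width: 0.6
gripper_force: 2.9
```

```bash
python3 chk.py
```

```text
9.775 X -19.3 Y 67.3 sw~0.511 Fpush 7.55 Fx -4.28 [557.45000416 -86.48063071  79.36889483] [-5.8923148   4.82388711 -2.13967399]
```

Request:
step_arm([
  [0,0.003,0],
  [-0.001,0.003,0],
  [-0.001,0.003,0],
  [-0.001,0.003,0],
], turn=[0,0,0,0])

```text
time_s: 10.28
ee_pos: [557.5, -86.9, 79.4]
ee_rot: [-179.6, 0.4, 20.9]
force: [-5.2, 5.6, -2.0]
gripper_width: 0.2
gripper_force: 3.7
```

```bash
python3 chk.py
```

```text
10.275 X -19.4 Y 67.8 sw~0.515 Fpush 8.06 Fx -3.39 [557.48173076 -86.9192809   79.36460591] [-5.24437409  5.62234259 -2.04741472]
```

Request:
step_arm([
  [0,0.002,0],
  [-0.001,0.004,0],
  [-0.001,0.004,0],
  [-0.001,0.004,0],
], turn=[0,0,0,0])

```text
time_s: 10.78
ee_pos: [557.5, -87.6, 79.3]
ee_rot: [-179.6, 0.4, 20.9]
force: [-4.1, 8.4, -2.2]
gripper_width: -0.1
gripper_force: 4.6
```

```bash
python3 chk.py
```

```text
10.775 X -19.6 Y 68.4 sw~0.520 Fpush 10.24 Fx -1.37 [557.53795928 -87.55517894  79.3407757 ] [-4.13788289  8.37159836 -2.17551585]
```

Request:
step_arm([
  [0,0.002,0],
  [0,0.004,0],
  [0,0.004,0],
  [0,0.004,0],
], turn=[0,0,0,0])

```text
time_s: 11.28
ee_pos: [557.8, -88.6, 79.3]
ee_rot: [-179.5, 0.4, 20.9]
force: [-6.0, 8.2, 0.1]
gripper_width: 0.2
gripper_force: 4.7
```

```bash
python3 chk.py
```

```text
11.275 X -19.7 Y 69.5 sw~0.530 Fpush 10.77 Fx -3.13 [557.77396991 -88.62875622  79.33461308] [-5.96590144  8.24100093  0.10982464]
```

Request:
step_arm([
  [0,0.002,0],
  [0,0.004,0],
  [0,0.004,0],
  [0,0.004,0],
], turn=[0,0,0,0])

```text
time_s: 11.78
ee_pos: [558.0, -89.7, 79.3]
ee_rot: [-179.5, 0.4, 20.9]
force: [-6.6, 8.0, 0.2]
gripper_width: -0.0
gripper_force: 4.8
```

```bash
python3 chk.py
```

```text
11.775 X -19.9 Y 70.6 sw~0.540 Fpush 10.71 Fx -3.78 [557.96009793 -89.73157572  79.30502296] [-6.55278955  7.96165459  0.22874837]
```

Request:
step_arm([
  [0,0.002,0],
  [0,0.003,0],
  [0,0.003,0],
  [0,0.003,0],
], turn=[0,0,0,0])

```text
time_s: 12.28
ee_pos: [558.2, -90.5, 79.3]
ee_rot: [-179.5, 0.4, 20.9]
force: [-7.3, 8.3, 0.7]
gripper_width: 0.7
gripper_force: 4.9
```

```bash
python3 chk.py
```

```text
12.275 X -20.0 Y 71.3 sw~0.548 Fpush 11.32 Fx -4.38 [558.15122346 -90.50949136  79.29931737] [-7.3341048   8.31388372  0.69457297]
```

Request:
step_arm([
  [0,0.002,0],
  [-0.001,0.004,0],
  [-0.001,0.004,0],
  [-0.001,0.004,0],
], turn=[0,0,0,0])

```text
time_s: 12.78
ee_pos: [558.2, -91.0, 79.3]
ee_rot: [-179.4, 0.4, 20.9]
force: [-6.7, 10.6, -1.5]
gripper_width: 0.5
gripper_force: 6.0
```

```bash
python3 chk.py
```

```text
12.775 X -20.2 Y 71.9 sw~0.552 Fpush 13.18 Fx -2.95 [558.20254786 -91.03184877  79.26819216] [-6.6567131  10.55711578 -1.45889379]
```

Request:
step_arm([
  [0,0.002,0],
  [0,0.004,0],
  [0,0.004,0],
  [0,0.004,0],
], turn=[0,0,0,0])

```text
time_s: 13.28
ee_pos: [558.3, -91.5, 79.3]
ee_rot: [-179.4, 0.5, 20.9]
force: [-7.2, 12.7, -1.0]
gripper_width: 0.4
gripper_force: 7.1
```

```bash
python3 chk.py
```

```text
13.275 X -20.3 Y 72.4 sw~0.557 Fpush 15.38 Fx -2.68 [558.29329883 -91.54377898  79.26522178] [-7.19555666 12.70920713 -0.97300286]
```

Request:
step_arm([
  [0,0.002,0],
  [0,0.003,0],
  [0,0.003,0],
  [0,0.003,0],
], turn=[0,0,0,0])

```text
time_s: 13.78
ee_pos: [558.4, -91.9, 79.3]
ee_rot: [-179.3, 0.5, 20.9]
force: [-7.3, 14.2, 1.1]
gripper_width: 0.5
gripper_force: 7.9
```

```bash
python3 chk.py
```

```text
13.775 X -20.3 Y 72.7 sw~0.560 Fpush 16.79 Fx -2.24 [558.38032708 -91.90277278  79.26377206] [-7.2867582  14.18134209  1.11738208]
```

Request:
step_arm([
  [0,-0.001,0],
  [0,-0.002,0],
  [0,-0.003,0],
  [0,-0.004,0],
  [0,-0.005,0],
  [0,-0.006,0],
  [0,-0.007,0],
  [0,-0.008,0],
  [0,-0.009,0],
  [0,-0.01,0],
  [0,-0.011,0],
  [0,-0.012,0],
], turn=[0,0,0,0,0,0,0,0,0,0,0,0])

```text
time_s: 15.28
ee_pos: [558.1, -90.3, 79.3]
ee_rot: [-179.5, 0.4, 20.9]
force: [-5.7, 8.4, -0.8]
gripper_width: 0.2
gripper_force: 4.8
```

```bash
python3 chk.py
```

```text
15.275 X -20.0 Y 71.2 sw~0.546 Fpush 10.80 Fx -2.78 [558.10068597 -90.33982946  79.33314308] [-5.65595672  8.39823745 -0.78091024]
```

Request:
step_arm([
  [0,-0.001,0],
  [0,-0.002,0],
  [0,-0.003,0],
  [0,-0.004,0],
  [0,-0.005,0],
  [0,-0.006,0],
  [0,-0.007,0],
  [0,-0.008,0],
], turn=[0,0,0,0,0,0,0,0])

```text
time_s: 16.27
ee_pos: [557.6, -88.2, 79.3]
ee_rot: [-179.6, 0.4, 20.9]
force: [-5.2, 7.8, -2.1]
gripper_width: 0.8
gripper_force: 4.6
```

```bash
python3 chk.py
```

```text
16.275 X -19.7 Y 69.0 sw~0.526 Fpush 10.09 Fx -2.58 [557.61320039 -88.15901314  79.33176002] [-5.21068977  7.80739149 -2.13218088]
```

Request:
step_arm([
  [0,-0.001,0],
  [0,-0.002,0],
  [0,-0.003,0],
  [0,-0.004,0],
  [0,-0.005,0],
  [0,-0.005,0],
], turn=[0,0,0,0,0,0])

```text
time_s: 17.02
ee_pos: [557.5, -87.1, 79.4]
ee_rot: [-179.6, 0.3, 20.9]
force: [-4.5, 7.5, -2.6]
gripper_width: 0.5
gripper_force: 3.9
```

```bash
python3 chk.py
```

```text
17.025 X -19.5 Y 68.0 sw~0.517 Fpush 9.60 Fx -2.05 [557.48135806 -87.1279194   79.35631467] [-4.53793227  7.53419931 -2.64938815]
```

Request:
step_arm([
  [0,-0.001,0],
  [0,-0.002,0],
  [0,-0.003,0],
  [0,-0.004,0],
  [0,-0.005,0],
  [0,-0.005,0],
], turn=[0,0,0,0,0,0])

```text
time_s: 17.77
ee_pos: [557.4, -86.5, 79.5]
ee_rot: [-179.7, 0.3, 20.9]
force: [-2.9, 4.0, -3.4]
gripper_width: 0.4
gripper_force: 2.6
```

```bash
python3 chk.py
```

```text
17.775 X -19.3 Y 67.3 sw~0.511 Fpush 5.71 Fx -1.77 [557.40758402 -86.49346675  79.45117865] [-2.89114427  4.00605956 -3.43478282]
```

The load is dropping at Y≈67.5, so the catch is taking over. I'll keep easing off.

Request:
step_arm([
  [0,-0.001,0],
  [0,-0.002,0],
  [0,-0.003,0],
  [0,-0.004,0],
  [0,-0.005,0],
  [0,-0.006,0],
  [0,-0.007,0],
  [0,-0.008,0],
  [0,-0.008,0],
], turn=[0,0,0,0,0,0,0,0,0])

```text
time_s: 18.9
ee_pos: [559.2, -85.7, 80.9]
ee_rot: [-180.0, 0.0, 21.0]
force: [-3.4, 3.0, -1.1]
gripper_width: 0.4
gripper_force: 2.1
```

```bash
python3 chk.py
```

```text
18.9 X -17.3 Y 67.2 sw~0.510 Fpush 5.00 Fx -2.59 [559.21508224 -85.68612871  80.92071207] [-3.40307363  3.04756358 -1.1243398 ]
```

Request:
step_arm([
  [0,-0.001,0],
  [0,-0.002,0],
  [0,-0.003,0],
  [0,-0.004,0],
  [0,-0.005,0],
  [0,-0.006,0],
  [0,-0.007,0],
  [0,-0.008,0],
  [0,-0.008,0],
], turn=[0,0,0,0,0,0,0,0,0])

```text
time_s: 20.02
ee_pos: [558.8, -83.6, 81.1]
ee_rot: [180.0, -0.0, 21.0]
force: [-0.7, -0.4, -1.2]
gripper_width: 0.8
gripper_force: 0.0
```

```bash
python3 chk.py
```

```text
20.025 X -17.0 Y 65.1 sw~0.490 Fpush 0.86 Fx -1.31 [558.78993839 -83.57460942  81.07316663] [-0.73488282 -0.36073134 -1.24882899]
```

Request:
step_arm([
  [0,-0.002,0],
  [0,-0.004,0],
  [0,-0.006,0],
  [0,-0.01,0],
  [0,-0.02,0],
  [0,-0.04,0],
  [0,-0.06,0],
  [0,-0.07,0],
  [0,-0.07,-0.03],
  [0,-0.07,-0.1],
  [0,-0.07,-0.2],
  [0,-0.07,-0.3],
  [0,-0.07,-0.35],
  [0,-0.07,-0.35],
  [0,-0.07,-0.35],
], turn=[0,0,0,0,0,0,0,0,0,0,0,0,0,0,0])

```text
time_s: 21.9
ee_pos: [550.3, -63.8, 184.8]
ee_rot: [-179.9, 0.1, 21.0]
force: [0.3, 0.5, -1.0]
gripper_width: 0.5
gripper_force: 0.0
```

Run:
```python
from chk import *
g=cams.grab_frame("scene")["color"][140:300,60:330];g=cv2.resize(g,None,fx=2.9,fy=2.9,interpolation=cv2.INTER_CUBIC);cv2.imwrite("pics/s3.png",np.clip(g*1.6,0,255).astype(np.uint8))
```

```text
21.9 X -17.9 Y 43.6 sw~0.288 Fpush 1.33 Fx 0.02 [550.25542932 -63.81220509 184.82649341] [ 0.34465678  0.54838008 -1.01165604]
```

View pics/s3.png

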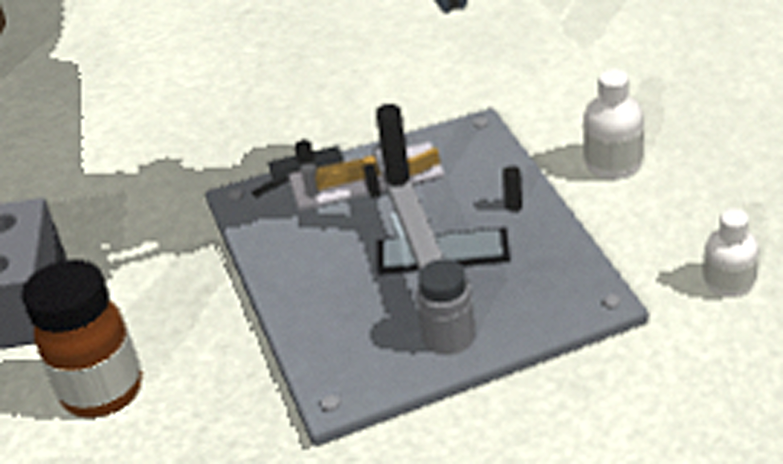

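The picture shows the arm cocked on the catch, with the post at (391,140) of the crop. The bottles and jar are standing and the gripper is clear.

```bash
python3 -c "
from workcell import env
print(env.job_done())"
```

```text
the job is handed in; nothing more can be done
None
```

The smear-maker arm is cocked on its catch at roughly 0.51 rad, estimated from the gripper position. The gripper is clear, the bottles and jar are standing, and the job is handed in; no verdict was returned.

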